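Lock the stage that carries the collar

ROBOT

A 6-joint arm with a two-finger parallel gripper is mounted at the origin on a cart in front of the work surface, level with it; the furniture and walls round the work are solid. World frame = base frame: x ahead of the robot, y to its left, z up, the work surface at z = 0. Lengths are in m, angles in rad, forces in N, time in s.
With the tool pointing down it reaches from about 0.2 to 0.875 m from the base axis. Payload 3.4 kg.
Tool frame: the origin (TCP) lies at the very end of the fingers, on their centre line; the grasp point (between the pads) lies behind it (robot.pinch_z is the z of the grasp point in the tool frame, in m); z points along the fingers, y is the direction in which the jaws open and shut (so a half turn about z gives the same grasp; the last joint's range is limited). The gripper opens to 94 mm and grips with 3 to 60 N. Pads are 16 mm wide; open, the fingers measure 119 mm over their backs; the gripper's body (75 mm by 177 mm) begins 78 mm behind the grasp point.
Start: joints at [1.153, 0.276, 1.505, -0, 1.361, -0.121], TCP at [0.168, 0.55, 0.205] pointing down, gripper open.
Joint ranges: [-2.89, 2.89], [-0.75, 2.08], [0.22, 2.7], [-1.18, 4.32], [0.11, 2.71], [-2.7, 2.7]. Speed limits (rad/s): [2.57, 2.57, 3.14, 3.14, 3.14, 3.14].

INTERFACE

Orientations are given as a rotation vector (axis times angle).
In Python, from plant import robot, vision gives the robot as it stands.
- The arm moves only by the shell command python3 -m inch 'ROWS' [OPENING] [FORCE]. ROWS is JSON, a list that holds one entry, the list of rows, each a list of 4 numbers: the shift along the world's x, y, z in cm, then the turn about the world's z in degrees. In form: [[[x, y, z, roll], ...]]. A call has 1 to 8 rows; each row is the pose to reach, as a shift and turn from the pose commanded when the call began; what a row does not reach only later rows make up. A row lasts 1/10 s, in which the tool goes at most 50 mm and 8.59 degrees, less where a joint would pass 70% of its speed; a pose out of reach is approached as far as the arm can. A call with a gripper value outside its range is refused whole. OPENING is the finger opening in cm, from 0 to 9.4, set as the call begins (- or left out, the last holds). The fingers move at their own pace and stop on an object; FORCE is the grip in N (left out, the last holds). Time passes only in rows, so rows that repeat a pose let the fingers close. It gives the time, the measured TCP pose, the force and the opening at its end, in the units of the state.
- robot.get_obs(): the state, without advancing time (a new reading comes with each control period).
- vision.snapshot(name): name is "scene" or "top"; returns (picture, depth): 420x560x3 uint8, red, green, blue; 420x560 float32, m along the optical axis (not along the pixel's ray), 0 where there is no reading.
- vision.camera_params(name): a dict with "fov_y" (degrees; the focal length in pixels is half the picture's height over the tangent of half this angle, whatever the lens; pixels are square), "cx", "cy" (the principal point, pixels), "eye" and "rotation" of the camera in the world. Camera axes: x right, y up, looking along -z (the intrinsics and any distortion apply to the point x, -y, -z); pixel columns grow to the right and rows downward; lengths in m; the calibration is good to about 2 mm. A picture is of the moment at which its call begins. camera_params takes no time and is no camera call.
- robot.finish_job(): hands the job in, once; it reports no verdict.
The state is a dict: "time_s": time; "joint_pos": joint angles; "joint_velocities": joint speeds; "tau": joint torques, N m; "ee_pos": TCP position; "eef_rot": TCP orientation; "force": force on the tool from outside, world axes, zero at the start; "wrist_torque": the same for the moment, N m; "width": finger opening in m.
Only numpy, scipy, OpenCV 4.12 (cv2) and the standard library are available. Lean on these libraries where they do the work, as an engineer would, in place of code of your own. Each camera call takes 0.05 s, during which the arm holds its last target. There are 200 camera calls.

TASK

The two small stages on the bench are both unlocked; lock the one that carries the bronze collar (the low ring, not the cone). Pull its tee-shaped lock knob straight up until it is clear of its slot, turn it a quarter turn either way so that its bar lies across the stage, and push it back down fully home in the crossing slot, then let go. Leave the knob of the other stage alone.

Things in the scene. Friction and masses are not known exactly. Their poses are not given: they have to be found in the camera images.
- collar_stage: Stage to be locked, fixed to the bench: aluminium foot plate 180 x 90 x 12 mm; along it a grey housing (top 40 mm up) with the tee knob, then a carriage (top 36 mm) with a bronze ring-shaped collar (52 wide, 20 high) fastened on. Origin: centre of the underside. x runs along the stage from knob to collar, y across, z up. Knob axis (vertical) at x = -50, y = 0; collar at x = +44 mm.
- collar_lock (a point): Centre of the black tee bar of the knob to be worked: bar 50 long (this frame's x), 14 wide (y), 22 high (z, up), 82 mm above the bench when in (underside 71), on a 13 mm stem. A key below it, parallel to the bar, sits in a square steel crown 50 x 50, top 54 mm above the bench, with two crossing slots, along and across the stage. The bar starts along the stage, which it cannot leave while in.
- collar_lift (a joint): How far that knob is pulled up, m: 0 fully in, 0.020 fully out (stop). Needs 4 to 6 N either way, no spring: stays at the height where it is left. Above 0.013 its key is clear of the crown and it turns either way with light friction; below that it cannot turn. Pushed down within about 8 degrees of a slot (bar along or across the stage) the key finds the slot by itself.
- cone_lock (a point): The same point on the identical tee knob of the other, identical stage, whose carriage holds a pale cone (44 mm wide, 46 mm high) instead of the collar. Not to be moved.

How it is judged:
By the outcome, as a careful person would: the job done as asked, in the order asked, and still so for the second after the job is handed in, with the robot touching nothing.
It also fails if it takes over 32 s, if anything falls off the work surface, if the arm or the gripper's body presses on something with over 40 N, if the wrist force passes 120 N, or if a joint passes its speed limit or range.

## Working session

There is one attempt and no reset: what is moved stays moved. The work goes in short steps, Python scripts to look and compute and a shell command to move; the robot and the scene stay as the last step left them, time stands still between calls to the robot, and variables do not carry over. Pictures are saved under pics/ and viewed, about 8 in all and at most 12, crops included, and the job is handed in when it is done.

```bash
mkdir -p pics; ls
python3 - <<'E'
from plant import robot, vision
import cv2,numpy as np
for n in ("scene","top"):
    p,d=vision.snapshot(n); cv2.imwrite(f"pics/{n}0.png",p[...,::-1]); np.save(f"pics/{n}0.npy",d)
    print(n,vision.camera_params(n))
o=robot.get_obs();print(o["time_s"],o["ee_pos"],o["eef_rot"],robot.pinch_z,o["force"])
E
```

```text
pics
scene {'fov_y': 50.527871146899, 'cx': 280.4329271383344, 'cy': 213.80100675108253, 'eye': array([ 0.13167061, -0.46390905,  0.85684848]), 'rotation': array([ 0.63596012, -0.25872653, -0.70907041])}
top {'fov_y': 49.14435301294752, 'cx': 281.7626662488108, 'cy': 204.78262237376643, 'eye': array([ 0.40823375, -0.02287188,  0.92305834]), 'rotation': array([ 0.12074872, -0.17797732, -1.54898863])}
0.1 [0.16796618 0.54942258 0.20473727] [-4.64429822e-01 -3.10666629e+00  2.30467267e-03] -0.0188 [ 0.13239454 -0.48974959  0.11486585]
```

View pics/scene0.png

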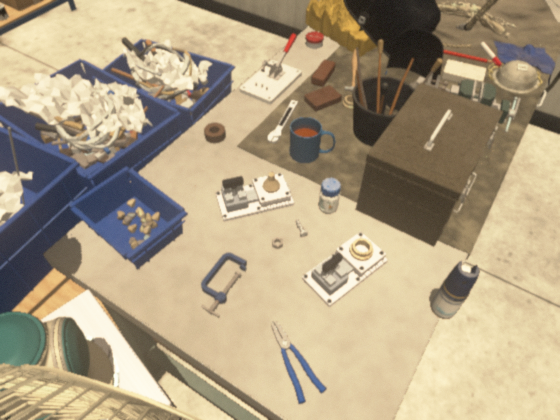

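View pics/top0.png

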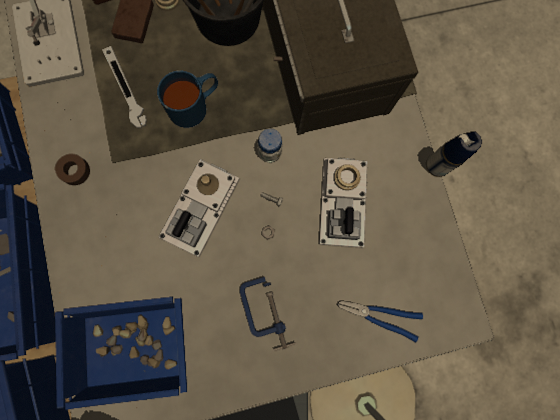

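The top view shows the collar stage with its knob near (347,221) and collar near (347,177). The cone stage has its knob near (185,225) and its cone near (207,182). Next I'll locate both from depth.

```bash
cat > h.py <<'E'
from plant import robot, vision
import cv2,numpy as np
from scipy.spatial.transform import Rotation as R
def cloud(n,d):
    c=vision.camera_params(n);f=210/np.tan(np.radians(c["fov_y"]/2))
    v,u=np.mgrid[:420,:560]
    P=np.stack([(u-c["cx"])*d/f,-(v-c["cy"])*d/f,-d],-1)
    return P@R.from_rotvec(c["rotation"]).as_matrix().T+c["eye"]
E
python3 - <<'E'
from h import *
for n,kn,co in (("top",(347,221),(347,177)),("scene",(332,264),(361,247))):
    d=np.load(f"pics/{n}0.npy");W=cloud(n,d);p=cv2.imread(f"pics/{n}0.png")
    u,v=kn; w=W[v-30:v+31,u-35:u+36].reshape(-1,3); ww=w[(abs(w[:,2]-.0925)<.012)]
    print(n,"bench",W[200:300:20,260,2].round(3),"knob",W[v,u].round(4),"collar",W[co[1],co[0]].round(4))
    xy=ww[:,:2].astype(np.float32); r=cv2.minAreaRect(xy); print(len(ww),ww.mean(0).round(4),np.median(ww[:,2]),r)
    u,v=co; w=W[v-22:v+23,u-22:u+23].reshape(-1,3); ww=w[abs(w[:,2]-.056)<.006]
    r=cv2.minAreaRect(ww[:,:2].astype(np.float32));print("collar",len(ww),ww.mean(0).round(4),r)
    cr=p[130:260,290:420] if n=="top" else p[220:310,290:400]
    cv2.imwrite(f"pics/{n}c.png",cv2.resize(cr,None,fx=4,fy=4,interpolation=2))
E
```

```text
top bench [ 0.001  0.003 -0.001 -0.     0.021] knob [ 0.5406 -0.1725  0.0943] collar [ 0.6392 -0.1844  0.0354]
221 [ 0.5439 -0.1763  0.0913] 0.09197695462940714 ((0.5444986820220947, -0.17723731696605682), (0.015055174008011818, 0.050409071147441864), 87.14253997802734)
collar 212 [ 0.6377 -0.182   0.0555] ((0.6382440328598022, -0.18233516812324524), (0.042894236743450165, 0.0433080792427063), 63.08431625366211)
scene bench [ 0.035  0.001  0.001 -0.002 -0.002] knob [ 0.5391 -0.1858  0.0906] collar [ 0.6479 -0.1791  0.0371]
182 [ 0.5437 -0.1816  0.0913] 0.09251524154502028 ((0.5451352596282959, -0.18024486303329468), (0.014802186749875546, 0.0486360527575016), 86.4011001586914)
collar 203 [ 0.6323 -0.1866  0.0554] ((0.6137913465499878, -0.19423413276672363), (0.1017492413520813, 0.04282909631729126), 18.743959426879883)
```

View pics/topc.png

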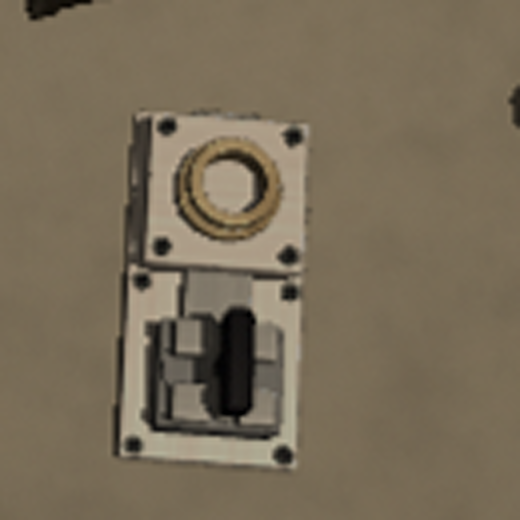

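```bash
python3 -m inch '[[[0,0,3,0],[17.7,-36.2,3,13.7],[17.7,-36.2,3,13.7],[17.7,-36.2,3,13.7],[17.7,-36.2,3,13.7],[17.7,-36.2,3,13.7],[17.7,-36.2,3,13.7],[17.7,-36.2,3,13.7]]]' 6 25; python3 -m inch '[[[20,-36.6,-3,0],[20,-36.6,-3,0],[20,-36.6,-3,0],[20,-36.6,-3,0],[20,-36.6,-3,0],[20,-36.6,-3,0],[20,-36.6,-3,0],[20,-36.6,-3,0]]]'
cat > st.py <<'E'
from h import *
o=robot.get_obs();Y=R.from_rotvec(o["eef_rot"]).as_matrix()
print(o["time_s"],"pos",np.round(o["ee_pos"],4),"jawyaw",np.degrees(np.arctan2(Y[1,1],Y[0,1])).round(2),"z",Y[:,2].round(3),"q",np.round(o["joint_pos"],3),"F",np.round(o["force"],2),"M",np.round(o["wrist_torque"],2),"w",o["width"])
E
python3 st.py
```

```text
time_s: 0.9
ee_pos: [0.3219, 0.2339, 0.2354]
eef_rot: [0.09, 3.14, 0.0]
force: [1.8, -0.5, -0.2]
width: 0.06
time_s: 1.7
ee_pos: [0.5135, -0.1163, 0.2063]
eef_rot: [-0.092, -3.14, -0.001]
force: [0.7, 1.3, -0.7]
width: 0.0597
1.7 pos [ 0.5135 -0.1163  0.2063] jawyaw 86.66 z [-0.     0.001 -1.   ] q [-0.355  0.203  1.604  0.     1.336 -1.868] F [ 0.74  1.25 -0.72] M [ 0.04 -0.02  0.02] w 0.059724961667402744
```

```bash
python3 -m inch '[[[0,0,0,0],[0,0,0,0],[0,0,0,0]]]' ; python3 st.py
```

```text
time_s: 2.0
ee_pos: [0.5122, -0.1133, 0.2065]
eef_rot: [-0.09, -3.139, -0.002]
force: [1.0, 0.3, 0.4]
width: 0.0596
2.0 pos [ 0.5122 -0.1133  0.2065] jawyaw 86.72 z [-0.001  0.001 -1.   ] q [-3.510e-01  2.000e-01  1.606e+00  1.000e-03  1.337e+00 -1.865e+00] F [0.99 0.25 0.36] M [ 0.04  0.   -0.03] w 0.05962586139892641
```

```bash
python3 -m inch '[[[1.6,-3.2,-2,0],[3.3,-6.5,-5,0],[3.3,-6.5,-9,0],[3.3,-6.5,-9,0],[3.3,-6.5,-9,0],[3.3,-6.5,-9,0]]]' ; python3 st.py
python3 - <<'E'
from h import *
p,d=vision.snapshot("scene");cv2.imwrite("pics/s1.png",cv2.resize(p[170:320,240:440,::-1],None,fx=4,fy=4,interpolation=2))
E
```

```text
time_s: 2.6
ee_pos: [0.547, -0.1786, 0.1192]
eef_rot: [0.088, 3.137, -0.002]
force: [0.2, 0.7, 0.4]
width: 0.0599
2.6 pos [ 0.547  -0.1786  0.1192] jawyaw 86.79 z [ 0.003 -0.001 -1.   ] q [-0.437  0.335  1.642  0.     1.161 -1.951] F [0.25 0.67 0.38] M [-0.02  0.02  0.  ] w 0.0599305779435361
```

View pics/s1.png

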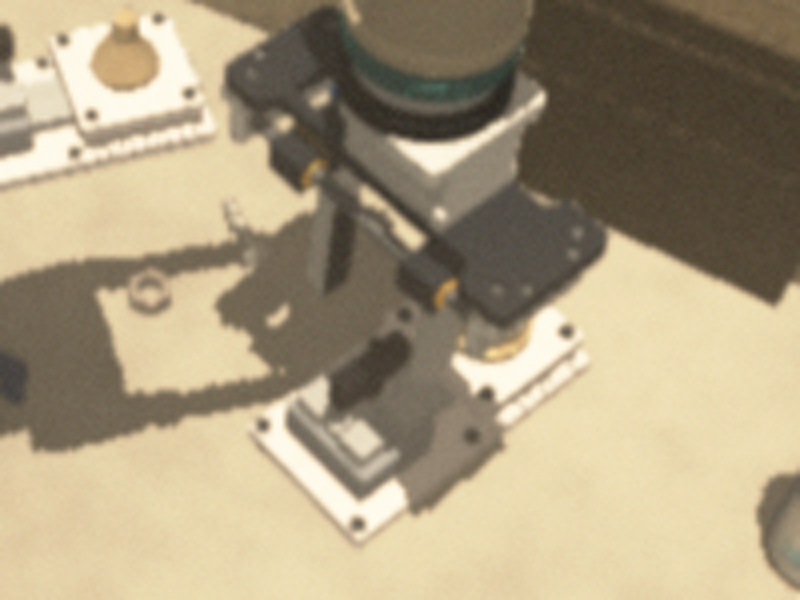

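The crop shows both fingers above the bar, which is at about (370,370), with nothing touching. I'll descend astride it.

```bash
python3 -m inch '[[[-0.1,0,-2,0],[-0.2,0,-3.5,0],[-0.2,0,-5.2,0],[-0.2,0,-5.2,0],[-0.2,0,-5.2,0]]]' ; python3 st.py
```

```text
time_s: 3.15
ee_pos: [0.5449, -0.1794, 0.0664]
eef_rot: [0.09, 3.138, -0.001]
force: [0.3, -0.5, -0.7]
width: 0.0603
3.15 pos [ 0.5449 -0.1794  0.0664] jawyaw 86.73 z [ 0.002 -0.001 -1.   ] q [-0.439  0.383  1.716  0.     1.041 -1.953] F [ 0.3  -0.53 -0.66] M [ 0.04 -0.02 -0.02] w 0.06025694521350572
```

```bash
python3 -m inch '[[[0,0,0,0],[0,0,0,0],[0,0,0,0],[0,0,0,0],[0,0,0,0],[0,0,0,0],[0,0,0,0],[0,0,0,0]]]' 0 12; python3 st.py
```

```text
time_s: 3.95
ee_pos: [0.5441, -0.1797, 0.0648]
eef_rot: [0.091, 3.14, -0.001]
force: [0.3, -0.7, 0.6]
width: 0.0167
3.95 pos [ 0.5441 -0.1797  0.0648] jawyaw 86.7 z [ 0. -0. -1.] q [-0.44   0.385  1.717 -0.     1.04  -1.953] F [ 0.29 -0.71  0.61] M [-0.14  0.05 -0.02] w 0.016676428036700264
```

```bash
python3 -m inch '[[[0,0,0,0],[0,0,0,0],[0,0,0,0],[0,0,0,0]]]' 0 30; python3 st.py
```

```text
time_s: 4.35
ee_pos: [0.5441, -0.1796, 0.0649]
eef_rot: [0.09, 3.14, -0.0]
force: [-0.7, -1.5, 1.4]
width: 0.0161
4.35 pos [ 0.5441 -0.1796  0.0649] jawyaw 86.7 z [ 0. -0. -1.] q [-0.44   0.384  1.717 -0.     1.04  -1.953] F [-0.68 -1.5   1.44] M [-0.26  0.04 -0.  ] w 0.016055410138315948
```

```bash
python3 -m inch '[[[0,0,0.4,0],[0,0,0.8,0],[0,0,1.2,0],[0,0,1.5,0],[0,0,1.7,0],[0,0,1.8,0],[0,0,1.8,0],[0,0,1.8,0]]]' ; python3 st.py;python3 - <<'E'
from h import *
p,d=vision.snapshot("scene");cv2.imwrite("pics/s2.png",cv2.resize(p[210:310,270:410,::-1],None,fx=5,fy=5,interpolation=2))
E
```

```text
time_s: 5.15
ee_pos: [0.5441, -0.1794, 0.083]
eef_rot: [0.09, 3.14, -0.0]
force: [-0.4, -1.9, -3.7]
width: 0.0161
5.15 pos [ 0.5441 -0.1794  0.083 ] jawyaw 86.7 z [ 0. -0. -1.] q [-0.44   0.366  1.694 -0.     1.081 -1.953] F [-0.37 -1.89 -3.69] M [-0.46  0.    0.01] w 0.016061548659302496
```

View pics/s2.png

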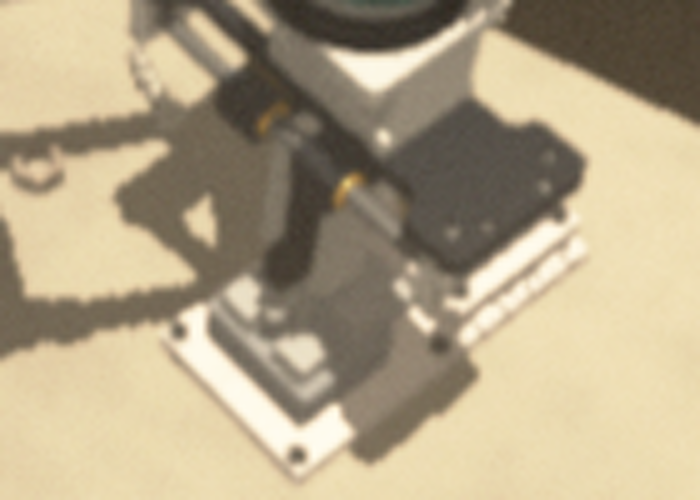

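The bar is up with the jaws, at about (290,265), and there is a gap to the crown. Now I'll turn it −90°, the direction that stays within joint 6's range.

```bash
python3 -m inch '[[[0,0,0,-6],[0,0,0,-12],[0,0,0,-18],[0,0,0,-24],[0,0,0,-30],[0,0,0,-36],[0,0,0,-42],[0,0,0,-45]]]' ; python3 st.py
```

```text
time_s: 6.0
ee_pos: [0.5444, -0.1787, 0.083]
eef_rot: [1.29, 2.864, 0.002]
force: [1.1, -1.2, -4.0]
width: 0.016
6.0 pos [ 0.5444 -0.1787  0.083 ] jawyaw 41.51 z [ 0.001  0.001 -1.   ] q [-0.44   0.366  1.694  0.002  1.081 -1.165] F [ 1.15 -1.18 -4.03] M [-0.24 -0.16  0.03] w 0.01595360164790782
```

```bash
python3 -m inch '[[[0,0,0,-6],[0,0,0,-12],[0,0,0,-18],[0,0,0,-24],[0,0,0,-30],[0,0,0,-36],[0,0,0,-42],[0,0,0,-45]]]' ;python3 -m inch '[[[0,0,0,0],[0,0,0,0]]]'; python3 st.py;python3 - <<'E'
from h import *
p,d=vision.snapshot("scene");cv2.imwrite("pics/s3.png",cv2.resize(p[210:310,270:410,::-1],None,fx=5,fy=5,interpolation=2))
E
```

```text
time_s: 6.8
ee_pos: [0.5452, -0.1786, 0.083]
eef_rot: [2.288, 2.152, 0.004]
force: [1.3, -0.4, -4.8]
width: 0.0161
time_s: 7.0
ee_pos: [0.545, -0.1788, 0.083]
eef_rot: [2.283, 2.157, 0.003]
force: [2.5, 0.1, -3.4]
width: 0.0157
7.0 pos [ 0.545  -0.1788  0.083 ] jawyaw -3.26 z [ 0.002  0.001 -1.   ] q [-0.439  0.366  1.694  0.002  1.08  -0.383] F [ 2.53  0.07 -3.36] M [ 0.02 -0.56  0.02] w 0.01572021725947362
```

View pics/s3.png

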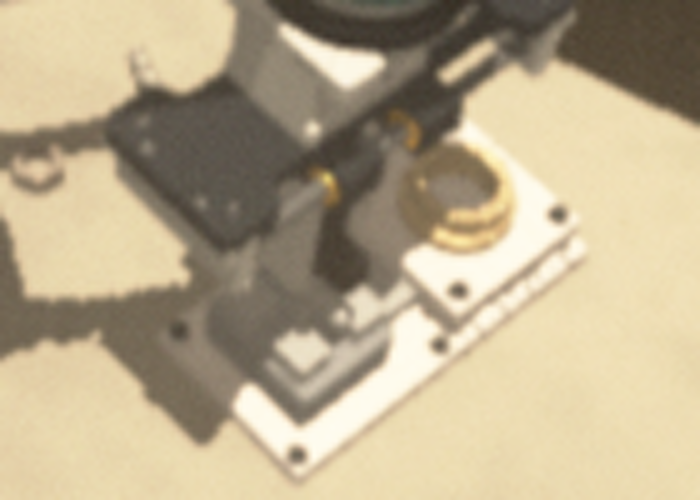

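The bar, seen end-on at about (340,265), now lies across the stage and is still up. I'll push it down.

```bash
python3 -m inch '[[[0,0,-0.3,0],[0,0,-0.6,0],[0,0,-0.9,0],[0,0,-1.2,0],[0,0,-1.5,0],[0,0,-1.8,0],[0,0,-1.8,0],[0,0,-1.8,0]]]' ; python3 st.py; python3 -m inch '[[[0,0,-0.15,0],[0,0,-0.3,0],[0,0,-0.3,0],[0,0,-0.3,0]]]' - 40;python3 st.py
```

```text
time_s: 7.85
ee_pos: [0.5447, -0.1793, 0.0647]
eef_rot: [2.284, 2.156, 0.002]
force: [4.7, 2.8, 4.0]
width: 0.0158
7.85 pos [ 0.5447 -0.1793  0.0647] jawyaw -3.32 z [ 0.001  0.    -1.   ] q [-4.400e-01  3.850e-01  1.717e+00  1.000e-03  1.038e+00 -3.820e-01] F [4.67 2.84 4.  ] M [ 0.49 -0.8   0.04] w 0.01580410349254201
time_s: 8.25
ee_pos: [0.5453, -0.1796, 0.0644]
eef_rot: [2.282, 2.154, 0.003]
force: [2.1, 4.2, 18.3]
width: 0.0154
8.25 pos [ 0.5453 -0.1796  0.0644] jawyaw -3.31 z [ 0.003 -0.001 -1.   ] q [-4.400e-01  3.850e-01  1.718e+00  1.000e-03  1.035e+00 -3.820e-01] F [ 2.13  4.19 18.29] M [ 0.73 -0.2   0.05] w 0.015353051880468486
```

It is home: 18 N with no further travel, at the starting height. Release and retreat.

```bash
python3 -m inch '[[[0,0,0.1,0],[0,0,0.1,0],[0,0,0.1,0],[0,0,0.1,0],[0,0,0.1,0],[0,0,0.1,0],[0,0,0.1,0],[0,0,0.1,0]]]' 5.5; python3 st.py
```

```text
time_s: 9.05
ee_pos: [0.544, -0.1794, 0.0627]
eef_rot: [-2.285, -2.156, 0.0]
force: [0.4, -0.7, 0.1]
width: 0.0548
9.05 pos [ 0.544  -0.1794  0.0627] jawyaw -3.31 z [-0. -0. -1.] q [-0.44   0.387  1.72  -0.     1.035 -0.382] F [ 0.39 -0.7   0.12] M [-0.08  0.01  0.07] w 0.05476511883684795
```

```bash
python3 -m inch '[[[0,0,2,0],[0,0,5,0],[0,0,10,0],[0,0,14,0],[-8,16,16,0],[-8,16,16,0],[-12,24,16,0],[-12,24,16,0]]]'; python3 -m inch '[[[-6,12,0,0],[-6,12,0,0],[-6,12,0,0],[-6,12,0,0],[-6,12,0,0]]]'
python3 - <<'E'
from h import *
p,d=vision.snapshot("top");cv2.imwrite("pics/t4.png",p[...,::-1])
W=cloud("top",d)
for nm,(u,v) in (("collar",(347,221)),("cone",(185,225))):
    w=W[v-32:v+33,u-35:u+36].reshape(-1,3);ww=w[abs(w[:,2]-.0925)<.012]
    print(nm,len(ww),np.median(ww[:,2]) if len(ww) else 0,cv2.minAreaRect(ww[:,:2].astype(np.float32)) if len(ww) else 0)
W=cloud("top",np.load("pics/top0.npy"));w=W[193:258,150:221].reshape(-1,3);ww=w[abs(w[:,2]-.0925)<.012];print("cone0",np.median(ww[:,2]),cv2.minAreaRect(ww[:,:2].astype(np.float32)))
E
```

```text
time_s: 9.85
ee_pos: [0.454, 0.0002, 0.2195]
eef_rot: [2.285, 2.155, 0.001]
force: [-0.4, 0.2, 0.6]
width: 0.0552
time_s: 10.35
ee_pos: [0.3949, 0.1191, 0.2194]
eef_rot: [2.281, 2.158, 0.001]
force: [-0.3, 0.1, 0.0]
width: 0.0549
collar 216 0.0920037998903721 ((0.5443437099456787, -0.17684541642665863), (0.04891817271709442, 0.014354542829096317), 89.66866302490234)
cone 209 0.09267088945194502 ((0.5345274209976196, 0.13112743198871613), (0.01433543860912323, 0.04457700997591019), 65.33747863769531)
cone0 0.09281600519864391 ((0.5324766039848328, 0.1324998140335083), (0.014882592484354973, 0.04933016747236252), 65.34683227539062)
```

View pics/t4.png

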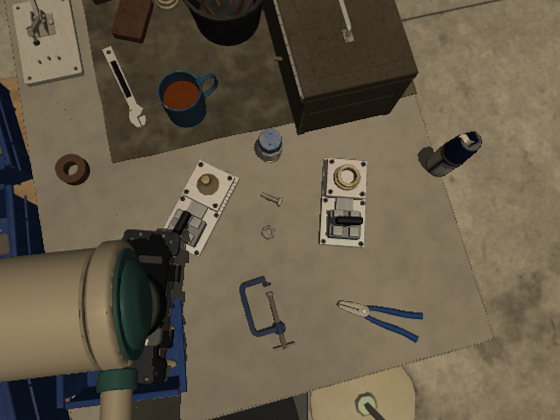

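The collar stage's bar at (347,221) now lies across the stage. Its top is at 92 mm, the same as before the job. The cone knob has not moved and the arm is clear.

```bash
python3 -c "
from plant import robot
print(robot.finish_job())"
```

```text
the job is handed in; nothing more can be done
None
```

I locked the collar stage and handed the job in at about 10.4 s. I pulled its tee knob up 18 mm, turned it −90°, pushed it back down, let go and moved the arm clear.

- **Seating:** The final push met 18 N with no further travel, at 0.5 mm below the height where I first gripped the knob. In the last top view the bar lies across the stage, with its top at 92 mm, the same as before the job.
- **Bar angle:** The fit to the final depth image put the bar about 3° off the gripper's own angle. I take that as noise, because the knob cannot turn once it is home.
- **Other stage:** The cone stage's knob is at the same angle and height as at the start. The arm partly hid its bar in the last view, so its measured centre shifted by about 2 mm. I take that as an effect of the hidden part.
- **Grip width:** The gripper read about 16 mm on the 14 mm bar. I never explained this, but the grip held through the lift, turn and push.

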